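Put the washed lids back on their canisters

ROBOT

A 6-joint arm with a two-finger parallel gripper is mounted at the origin on the work surface. World frame = base frame: x ahead of the robot, y to its left, z up, the work surface at z = 0. Lengths are in m, angles in degrees, forces in N, time in s.
With the tool pointing down it reaches from about 0.375 to 0.825 m from the base axis. Payload 5.5 kg.
Tool frame: the origin (TCP) lies on the centre line of the jaws, within the pads' length; the fingertips stand 22 mm ahead of it and the grasp point (between the pads) lies 3 mm ahead of it; z points along the fingers, y is the line along which they close (so a half turn about z gives the same grasp; the last joint's range is limited). The gripper opens to 85 mm and grips with 20 to 120 N. Pads are 22 mm wide; open, the fingers measure 114 mm over their backs; the gripper's body (76 mm by 85 mm) begins 54 mm behind the grasp point. The pads swing forward as they close: fully open they stand 13 mm farther back than shut.
Start: joints at [64.859, 17.962, -2.699, 69.339, 0, 90], TCP at [0.255, 0.543, 0.253] pointing down, gripper open.
Joint ranges: [-152.73, 152.73], [-39.44, 99.34], [-58.76, 71.6], [-118.89, 123.64], [-81.53, 83.1], [-180, 180]. Speed limits (degrees/s): [136.94, 136.94, 172.46, 180, 180, 180].

INTERFACE

Orientations are given as [roll, pitch, yaw] about the fixed x, y, z axes, in that order (R = Rz(yaw) Ry(pitch) Rx(roll)).
In Python, from bench import r gives the robot as it stands. The module is installed in compiled form; this text tells all that it offers.
- The arm moves only by the tool arm_command, never from a script. Its argument "series" is a list of rows, each an object with "dp": the shift along the tool's x, y, z in units of 0.2 m (1.0 is 0.2 m), a list of three; "rot": the turn, a rotation vector about the tool's x, y, z in units of pi/4 rad (1.0 is pi/4 rad), a list of three. A call has 1 to 12 rows; each row shifts and turns the commanded pose from where the row before left it, along the tool's axes as they then stand; what a row does not reach is not made up. A row lasts 1/8 s, in which the tool goes at most 62.5 mm and 10.7 degrees, less where a joint would pass 70% of its speed; a pose out of reach is approached as far as the arm can. A call with a number of a shift or a turn outside -1 to 1 is refused whole. A call with a gripper value outside its range is refused whole. "grip" is the opening, from 0 (shut) to 1 (fully open), set as the call begins (left out, the last holds). The fingers move at their own pace and stop on an object; "force" is the grip in N (left out, the last holds). Time passes only in rows, so rows that do not move let the fingers close. It gives the time, the measured TCP pose, the force, the opening and the grip force at its end, in the units of the state.
- r.get_obs(): the state, without advancing time (a new reading comes with each control period).
- r.get_image(name): name is "scene" or "top" or "wrist"; returns a dict with "pixels" (384x512x3 uint8, red, green, blue), "depth" (384x512 float32, m along the optical axis (not along the pixel's ray), 0 where there is no reading), "mtx" (3x3 intrinsics, pixels), "rvec" (rotation vector, rad) and "tvec" (3), from world to camera coordinates, as OpenCV has them. Camera axes: x right, y down, z forward; pixel columns grow to the right and rows downward; lengths in m; the calibration is good to about 2 mm. A picture is of the moment at which its call begins.
- r.close_job(): hands the job in; it is judged then, once.
The state is a dict: "time": time; "q": joint angles; "joint_vel": joint speeds; "joint_efforts": joint torques, N m; "position": TCP position; "eef_rot": TCP orientation; "force": force on the tool from outside, world axes, zero at the start; "torque": the same for the moment, N m; "grip_width": opening from 0.0 (shut) to 1.0 (fully open); "finger_force": force on a finger pad.
Only numpy, scipy, OpenCV 4.12 (cv2) and the standard library are available. Lean on these libraries where they do the work, as an engineer would, in place of code of your own. Each camera call takes 0.05 s, during which the arm holds its last target. There are 200 camera calls.

TASK

The washed wooden lids are stacked on the little drying mat. Take the stack apart and put each lid back on the canister it fits by shape and size, plug down in the mouth and lying flat on the rim, the oblong and square ones in line with their crocks. Set the lids down rather than dropping them, and leave the canisters, the ramekin and the pepper mill standing where they are.

Things in the scene. Friction and masses are not known exactly. Their poses are not given: they have to be found in the camera images.
- lid_oblong: Oblong beech lid, the lowest of the stack of four on a small ribbed black drying mat (mat 130 x 100 mm, 6 mm high). Wooden plate 104 (along its x) x 66 (along its y) x 16 mm, over a grey plug 74 x 36 x 8 mm; 24 mm high in all; about 75 g. Origin: centre of the plug's underside; z up when lying plug down. Held by the edges of the wooden plate (8 to 24 mm above the origin).
- lid_square: Square beech lid, lying on the oblong lid. Wooden plate 64 x 64 x 16 mm (sides along its x and y), over a grey plug 34 x 34 x 8 mm; 24 mm high in all; about 48 g. Origin: centre of the plug's underside; z up when lying plug down. Held by the edges of the wooden plate (8 to 24 mm above the origin).
- lid_round: Larger round beech lid, lying on the square lid. Wooden plate 56 mm in diameter and 16 mm thick, over a grey tapered plug (29 mm in diameter at the bottom, 34 at the top, 8 high); 24 mm high in all; about 30 g. Origin: centre of the plug's underside; z up when lying plug down. Held by the edges of the wooden plate (8 to 24 mm above the origin).
- lid_small: Small round beech lid, the top of the stack. Wooden plate 44 mm in diameter and 16 mm thick, over a grey tapered plug (19 mm in diameter at the bottom, 23 at the top, 8 high); 24 mm high in all; about 20 g. Origin: centre of the plug's underside; z up when lying plug down. Held by the edges of the wooden plate (8 to 24 mm above the origin).
- crock_oblong: Oblong white stoneware crock, outside 98 (along its x) x 60 (along its y) mm, walls 5 mm, rim 85 mm high, mouth 88 x 50 mm; about 0.5 kg. The oblong lid belongs on it, long side along long side, its plate resting on the rim (lid origin then 77 mm above the crock's). Stands upright and loose, open at the top. Origin: centre of its underside, z up.
- crock_square: Square white stoneware crock, outside 58 x 58 mm (sides along its x and y), walls 5 mm, rim 105 mm high, mouth 48 x 48 mm; about 0.45 kg. The square lid belongs on it, sides in line with the crock's, its plate resting on the rim (lid origin then 97 mm above the crock's). Stands upright and loose, open at the top. Origin: centre of its underside, z up.
- jar_round: Clear glass canister, round, body 80 mm in diameter up to 98 mm, narrowing to a neck 52 mm in diameter; rim 125 mm high, mouth 44 mm in diameter; about 0.45 kg. The larger round lid belongs on it, its plate resting on the rim (lid origin then 117 mm above the jar's). Stands upright and loose, open at the top. Origin: centre of its underside, z up.
- pot_small: Small round white stoneware pot, body 60 mm in diameter up to 58 mm, narrowing to a neck 41 mm in diameter; rim 78 mm high, mouth 33 mm in diameter; about 0.28 kg. The small round lid belongs on it, its plate resting on the rim (lid origin then 70 mm above the pot's). Stands upright and loose, open at the top. Origin: centre of its underside, z up.
- ramekin: Empty blue ramekin, 72 mm in diameter at the rim, 42 mm high; not to be moved. Origin: centre of its underside.
- mill: Dark wooden pepper mill, 42 mm in diameter, 88 mm high, standing; not to be moved. Origin: centre of its underside.

How it is judged (in metres and radians):
At the end, for the whole second after the job is handed in: Each lid rests on its own canister: centres within 10 mm, plug in the mouth, plate on the rim (within 3 mm), level within 0.08 rad, oblong and square lids in line within 0.26 rad. Canisters, ramekin and pepper mill upright and within 30 mm of their starts (horizontal distance between lid_oblong and crock_oblong below 0.01 m and z of lid_oblong in the frame of crock_oblong between 0.074 and 0.08 m and angle between each of lid_oblong, lid_square, lid_round, lid_small's own z axis and vertical below 0.08 rad and linear speed of each of lid_oblong, crock_oblong, lid_square, crock_square, lid_round, jar_round, lid_small, pot_small below 0.02 m/s and angle between each of crock_oblong, crock_square, jar_round, pot_small's own z axis and vertical below 0.06 rad and distance of each of crock_oblong, crock_square, jar_round, pot_small, ramekin, mill from where it was at the start of the episode below 0.03 m and horizontal distance between lid_square and crock_square below 0.01 m and z of lid_square in the frame of crock_square between 0.094 and 0.1 m and horizontal distance between lid_round and jar_round below 0.01 m and z of lid_round in the frame of jar_round between 0.114 and 0.12 m and horizontal distance between lid_small and pot_small below 0.01 m and z of lid_small in the frame of pot_small between 0.067 and 0.073 m and angle between the x axis of lid_oblong and the x axis of crock_oblong, either way round below 0.26 rad and (angle between the x axis of lid_square and the x axis of crock_square, either way round below 0.26 rad or angle between the x axis of lid_square and the y axis of crock_square, either way round below 0.26 rad) and angle between each of ramekin, mill's own z axis and vertical below 0.1 rad); the robot touches nothing.
It fails at once if a canister is pushed more than 30 mm from its place or tipped over ((distance of crock_oblong from where it was at the start of the episode above 0.03 m or angle between crock_oblong's own z axis and vertical above 0.35 rad) or (distance of crock_square from where it was at the start of the episode above 0.03 m or angle between crock_square's own z axis and vertical above 0.35 rad) or (distance of jar_round from where it was at the start of the episode above 0.03 m or angle between jar_round's own z axis and vertical above 0.35 rad) or (distance of pot_small from where it was at the start of the episode above 0.03 m or angle between pot_small's own z axis and vertical above 0.35 rad)).
It fails at once if a lid is dropped (falls freely by more than about 30 mm) ((linear speed of lid_oblong above 0.75 m/s and contact force between the fingers and lid_oblong below 0.05 N) or (linear speed of lid_square above 0.75 m/s and contact force between the fingers and lid_square below 0.05 N) or (linear speed of lid_round above 0.75 m/s and contact force between the fingers and lid_round below 0.05 N) or (linear speed of lid_small above 0.75 m/s and contact force between the fingers and lid_small below 0.05 N)).
It fails at once if the ramekin or the pepper mill is pushed more than 30 mm or knocked over ((distance of ramekin from where it was at the start of the episode above 0.03 m or angle between ramekin's own z axis and vertical above 0.35 rad) or (distance of mill from where it was at the start of the episode above 0.03 m or angle between mill's own z axis and vertical above 0.35 rad)).
It also fails if it takes over 106 s, if anything falls off the work surface, if the arm or the gripper's body presses on something with over 40 N, if the wrist force passes 120 N, or if a joint passes its speed limit or range.

## Working session

There is one attempt and no reset: what is moved stays moved. The work goes in short steps, Python scripts to look and compute and a tool call to move; the robot and the scene stay as the last step left them, time stands still between calls to the robot, and variables do not carry over. Pictures are saved under pics/ and viewed, at most 14 in all, crops included, and the job is handed in when it is done.

Besides the shell and the picture viewer there is one more tool, called as a command line: name --argument value ..., lists and objects as JSON in quotes. arm_command: Moves the arm, as the interface text tells. Its arguments: {"type":"object","properties":{"series":{"type":"array"},"grip":{"type":"number"},"force":{"type":"number"}},"required":["series"]}

```bash
mkdir -p pics; cat > h.py <<'E'
import numpy as np, cv2
from bench import r
def snap(n,f=None):
    d=r.get_image(n)
    if f: cv2.imwrite('pics/'+f,d['pixels'][:,:,::-1])
    R,_=cv2.Rodrigues(np.array(d['rvec'],float)); d['R']=R; d['t']=np.array(d['tvec'],float).ravel(); d['K']=np.array(d['mtx'],float)
    np.savez('%s.npz'%n,**{k:d[k] for k in('pixels','depth','K','R','t')})
    return d
def load(n): return np.load('%s.npz'%n)
def cloud(d):
    z=d['depth']; v,u=np.mgrid[:z.shape[0],:z.shape[1]]
    c=np.stack([u,v,np.ones_like(u)],-1)@np.linalg.inv(d['K']).T*z[...,None]
    p=(c-d['t'])@d['R']; p[z==0]=np.nan
    return p
def onz(d,u,v,z):
    ray=d['R'].T@np.linalg.inv(d['K'])@np.array([u,v,1.]); o=-d['R'].T@d['t']
    return o+ray*(z-o[2])/ray[2]
E
python3 - <<'E'
from h import *
for n in('scene','top'):
    d=snap(n,n+'0.png'); print(n,-d['R'].T@d['t'])
print(r.get_obs())
E
```

```text
scene [1.32982436 0.202501   0.62715203]
top [ 0.36343258 -0.02047315  1.11565082]
{'time': 0.1, 'q': array([ 6.48571724e+01,  1.79975274e+01, -2.74961238e+00,  6.93395116e+01,
       -1.80495399e-03,  9.00018060e+01]), 'joint_vel': array([-0.03745436, -0.10143819,  0.16800625,  0.06009101,  0.05293768,
        0.03072891]), 'joint_efforts': array([-2.72718589e-04, -5.40767705e+01,  3.40540588e+01,  1.12211934e-02,
        6.45450882e-05, -3.56997866e-06]), 'position': array([0.25472517, 0.54270068, 0.25253957]), 'eef_rot': array([-1.79913349e+02,  1.80768331e-03,  1.54855369e+02]), 'force': array([ 0.92439643, -0.07817219,  0.27374398]), 'torque': array([-0.06523624,  0.00584866,  0.03037833]), 'finger_force': 0.0, 'grip_width': 0.9995231493025681}
```

View pics/top0.png

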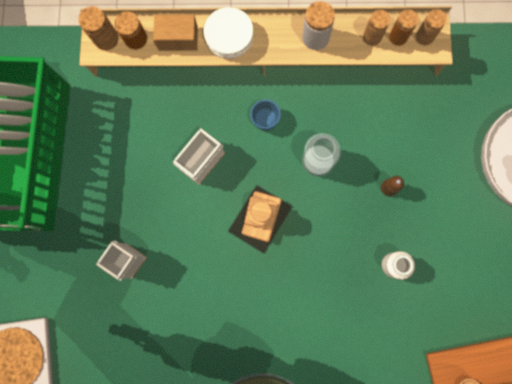

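View pics/scene0.png

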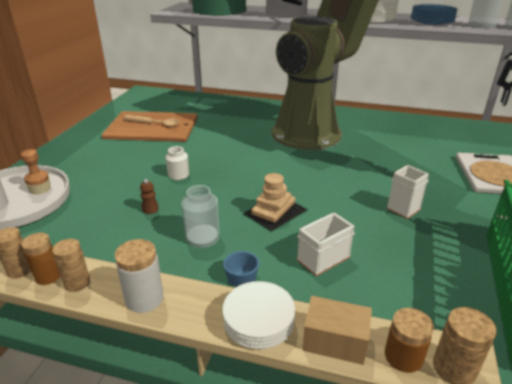

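The top view has x pointing up and y pointing left. Pixel positions: stack (262,215), oblong crock (200,157), square crock (120,261), jar (321,153), pot (398,265), ramekin (265,114), mill (392,186). Next I'll measure the rims from depth.

```bash
python3 - <<'E'
from h import *
d=load('top'); p=cloud(d)
def reg(name,u0,v0,w,lo,hi,mode):
    q=p[v0-w:v0+w,u0-w:u0+w].reshape(-1,3); q=q[(q[:,2]>lo)&(q[:,2]<hi)]
    if len(q)<5: print(name,'few',len(q)); return
    xy=(q[:,:2]*1000).astype(np.float32)
    if mode=='r': c,s,a=cv2.minAreaRect(xy); print(name,len(q),'c',np.round(c,1),'s',np.round(s,1),'a',round(a,1),'z',np.round(np.percentile(q[:,2],[5,50,95]),4))
    else: c,R=cv2.minEnclosingCircle(xy); print(name,len(q),'c',np.round(c,1),'R',round(R,1),'z',np.round(np.percentile(q[:,2],[5,50,95]),4), 'mean',xy.mean(0))
reg('oblong',200,157,35,.078,.095,'r')
reg('square',120,261,32,.098,.115,'r')
reg('jar',321,153,30,.118,.135,'c')
reg('pot',398,265,25,.071,.085,'c')
reg('ram',265,114,24,.036,.05,'c')
reg('mill',392,186,22,.06,.1,'c')
reg('L1 obl',262,215,35,.023,.036,'r')
reg('L2 sq',262,215,35,.047,.060,'r')
reg('L3 rnd',262,215,35,.071,.083,'c')
reg('L4 small',262,215,35,.094,.115,'c')
q=p[185:245,230:295,2]; print(np.nanmax(q))
u=[(200,157),(120,261),(321,153),(398,265),(262,215)]
K=d['K'];print(K)
for n,s in (('top',6),):
  im=d['pixels'][:,:,::-1]
  A=cv2.resize(im[120:195,165:240],(375,375),interpolation=cv2.INTER_CUBIC)
  B=cv2.resize(im[228:303,85:160],(375,375),interpolation=cv2.INTER_CUBIC)
  C=cv2.resize(im[118:193,285:360],(375,375),interpolation=cv2.INTER_CUBIC)
  D=cv2.resize(im[178:253,225:300],(375,375),interpolation=cv2.INTER_CUBIC)
  o=np.vstack([np.hstack([A,B]),np.hstack([C,D])]); cv2.imwrite('pics/crop.png',o[:,:])
  o=cv2.resize(o,(600,600)); cv2.imwrite('pics/crop.png',o)
E
```

```text
oblong 340 c [611.  149.3] s [61.1 97.9] a 51.9 z [0.0795 0.0848 0.0879]
square 281 c [371.5 314.9] s [58.8 58.3] a 57.1 z [0.0993 0.1047 0.108 ]
jar 157 c [ 612.1 -129.5] R 26.4 z [0.1202 0.1247 0.1278] mean [ 612.5875 -128.9203]
pot 125 c [ 365.6 -300.9] R 20.7 z [0.073  0.0773 0.0807] mean [ 365.02042 -300.67093]
ram 193 c [714.4  -2.3] R 35.8 z [0.0369 0.0418 0.045 ] mean [717.7123     -1.8433291]
mill 189 c [ 546.2 -295.4] R 17.4 z [0.0671 0.0763 0.0863] mean [ 544.4575  -293.31873]
L1 obl 503 c [475.2   5.3] s [ 66.  104.1] a 73.4 z [0.0264 0.0302 0.0334]
L2 sq 294 c [479.1   5.7] s [64.  64.1] a 77.6 z [0.0504 0.0536 0.0571]
L3 rnd 178 c [477.9   6.2] R 27.8 z [0.0751 0.0781 0.0809] mean [474.82138    8.891882]
L4 small 318 c [476.6   4.7] R 21.9 z [0.0995 0.1025 0.1057] mean [476.58047     4.4315805]
0.10798730806670867
[[474.04567712   0.         259.54928493]
 [  0.         474.04567712 191.7021857 ]
 [  0.           0.           1.        ]]
```

View pics/crop.png

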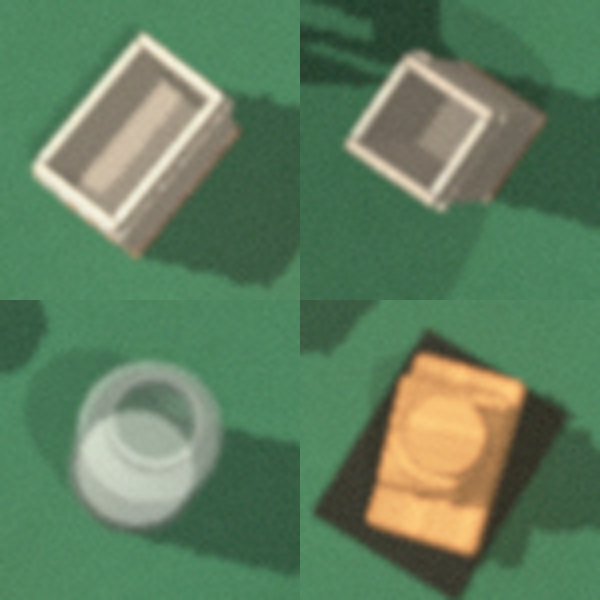

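All fitted sizes and heights match the given ones: rims at 85, 105, 125 and 78 mm, lid tops at 30, 54, 78 and 102 mm. I'm moving above the stack with the yaw unchanged.

arm_command --series '[{"dp": [-0.179,-0.1637,0],"rot": [0,0,0]},{"dp": [-0.179,-0.1637,0],"rot": [0,0,0]},{"dp": [-0.179,-0.1637,0],"rot": [0,0,0]},{"dp": [-0.179,-0.1637,0],"rot": [0,0,0]},{"dp": [-0.179,-0.1637,0],"rot": [0,0,0]},{"dp": [-0.179,-0.1637,0],"rot": [0,0,0]},{"dp": [-0.179,-0.1637,0],"rot": [0,0,0]},{"dp": [-0.179,-0.1637,0],"rot": [0,0,0]},{"dp": [-0.179,-0.1637,0],"rot": [0,0,0]},{"dp": [-0.179,-0.1637,0],"rot": [0,0,0]},{"dp": [-0.179,-0.1637,0],"rot": [0,0,0]},{"dp": [-0.179,-0.1637,0],"rot": [0,0,0]}]' --grip 0.62 --force 30

```text
time: 1.6
position: [0.4771, 0.0034, 0.2531]
eef_rot: [180.0, -0.0, 154.9]
force: [-0.1, -0.1, 0.1]
grip_width: 0.62
finger_force: 0.0
```

```bash
cat > go.py <<'E'
import sys
from h import *
from scipy.spatial.transform import Rotation as Ro
def rel(x,y,z,yaw=None):
    o=r.get_obs(); p=np.array(o['position']); e=o['eef_rot']; R=Ro.from_euler('xyz',e,degrees=True)
    d=R.inv().apply(np.array([x,y,z])/1000-p)/0.2
    T=Ro.from_euler('xyz',[180,0,e[2] if yaw is None else yaw],degrees=True)
    w=(R.inv()*T).as_rotvec()/(np.pi/4)
    print('t',o['time'],'pos',np.round(p*1000,1),'rpy',np.round(e,2),'q',np.round(o['q'],1),'F',np.round(o['force'],1),'g',round(o['grip_width'],3),round(o['finger_force'],1))
    print('dp total',np.round(d,4),'rot total (turn first frame = current)',np.round(w,4))
if __name__=='__main__':
    a=list(map(float,sys.argv[1:])); rel(*a)
E
python3 go.py 476.6 4.7 250; python3 - <<'E'
from h import *
d=snap('wrist','w1.png'); p=cloud(d)
print(-d['R'].T@d['t'])
m=(p[...,2]>.18)
print(m.sum())
q=p[m]; print(np.nanmin(q,0),np.nanmax(q,0))
v,u=np.where(m); print(u.min(),u.max(),v.min(),v.max())
E
```

```text
t 1.6 pos [477.1   3.4 253.1] rpy [ 1.8000e+02 -2.0000e-02  1.5485e+02] q [  0.4   4.8 -19.   66.2   0.   25.6] F [-0.1 -0.1  0.1] g 0.62 0.0
dp total [0.005  0.0048 0.0156] rot total (turn first frame = current) [ 0.     -0.0003 -0.    ]
[0.40271358 0.03773836 0.37380521]
35681
[ 0.43705924 -0.05440116  0.23433141] [0.50919205 0.0671238  0.32721791]
0 511 234 383
```

View pics/w1.png

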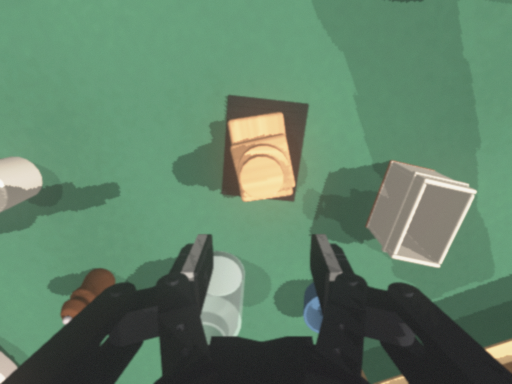

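The wrist view shows the stack at (262,165), with the fingertips at (205,240) and (318,240). Depth puts the tips about 19 mm ahead of the TCP at this opening. I'll cross-check the lid positions with the wrist camera.

```bash
cat > lid.py <<'E'
from h import *
def reg(p,lo,hi,mode,cx=477,cy=5,R0=75):
    q=p.reshape(-1,3)*1000; q=q[(q[:,2]>lo)&(q[:,2]<hi)&(np.hypot(q[:,0]-cx,q[:,1]-cy)<R0)]
    if len(q)<5: print('few'); return
    xy=q[:,:2].astype(np.float32)
    if mode=='r': print(len(q),cv2.minAreaRect(xy),np.median(q[:,2]))
    else: print(len(q),cv2.minEnclosingCircle(xy),np.median(q[:,2]))
E
python3 - <<'E'
from lid import *
p=cloud(load('wrist'))
reg(p,24,36,'r');reg(p,49,60,'r');reg(p,73,83,'c');reg(p,97,112,'c')
E
```

```text
1468 ((473.95660400390625, 4.433349609375), (66.0898666381836, 104.46070098876953), 73.42037200927734) 29.871708001739407
860 ((477.6268005371094, 4.8464508056640625), (64.08789825439453, 63.95795440673828), 77.11714935302734) 53.48434070583501
612 ((476.1351623535156, 5.84541654586792), 27.714157104492188) 77.97080426945115
1479 ((475.3397216796875, 4.022947788238525), 21.916309356689453) 102.00754916160315
```

arm_command --series '[{"dp": [0.007,0.002,0.17],"rot": [0,0,0]},{"dp": [0,0,0.2],"rot": [0,0,0]},{"dp": [0,0,0.2],"rot": [0,0,0]},{"dp": [0,0,0.1],"rot": [0,0,0]},{"dp": [0,0,0.05],"rot": [0,0,0]},{"dp": [0,0,0.025],"rot": [0,0,0]},{"dp": [0,0,0],"rot": [0,0,0]}]'

```text
time: 2.52
position: [0.4762, 0.006, 0.1047]
eef_rot: [180.0, 0.0, 154.9]
force: [-0.0, 0.2, -0.2]
grip_width: 0.623
finger_force: 0.0
```

arm_command --series '[{"dp": [0,0,0],"rot": [0,0,0]},{"dp": [0,0,0],"rot": [0,0,0]},{"dp": [0,0,0],"rot": [0,0,0]},{"dp": [0,0,0],"rot": [0,0,0]}]' --grip 0 --force 30

```text
time: 3.02
position: [0.4767, 0.006, 0.1052]
eef_rot: [179.9, 0.1, 154.9]
force: [0.0, 0.4, 6.7]
grip_width: 0.501
finger_force: 31.0
```

arm_command --series '[{"dp": [0,0,-0.05],"rot": [0,0,0]},{"dp": [0,0,-0.2],"rot": [0,0,0]},{"dp": [0,0,-0.25],"rot": [0,0,0]},{"dp": [0,0,-0.2],"rot": [0,0,0]},{"dp": [-0.01,-0.1,0],"rot": [0,0,0]},{"dp": [-0.02,-0.22,0],"rot": [0,0,0]},{"dp": [-0.025,-0.27,0],"rot": [0,0,0]},{"dp": [-0.025,-0.27,0],"rot": [0,0,0]},{"dp": [-0.025,-0.27,0],"rot": [0,0,0]},{"dp": [-0.025,-0.27,0],"rot": [0,0,0]},{"dp": [-0.02,-0.165,0],"rot": [0,0,0]},{"dp": [0,-0.06,0],"rot": [0,0,0]}]'

```text
time: 4.53
position: [0.364, -0.3024, 0.2445]
eef_rot: [-180.0, -0.0, 154.7]
force: [-0.3, -0.0, -1.4]
grip_width: 0.496
finger_force: 30.6
```

```bash
python3 - <<'E'
from lid import *
d=snap('wrist','w2.png'); p=cloud(d)
print('pot');reg(p,72,83,'c',365,-301,40)
print('held');reg(p,200,320,'c',365,-301,90)
p=cloud(snap('top'))
print('round');reg(p,73,83,'c');
print('held top');reg(p,215,400,'c',365,-301,30)
E
python3 go.py 365.6 -300.9 105
```

```text
pot
485 ((363.9535217285156, -302.0434875488281), 20.568572998046875) 77.74901701593836
held
41505 ((353.42919921875, -298.3415222167969), 64.59369659423828) 291.82120680264376
round
490 ((477.89019775390625, 6.428330421447754), 27.752269744873047) 78.53857444009503
held top
176 ((362.47784423828125, -290.2200622558594), 22.55903434753418) 242.92369610328228
t 4.625 pos [ 364.4 -301.4  244.4] rpy [ 1.7999e+02 -2.0000e-02  1.5476e+02] q [-39.6   4.6 -20.4  65.1   0.  -14.4] F [ 0.   0.2 -0.5] g 0.501 30.6
dp total [-0.0048  0.0047  0.6969] rot total (turn first frame = current) [ 0.0003 -0.0005 -0.    ]
```

View pics/w2.png

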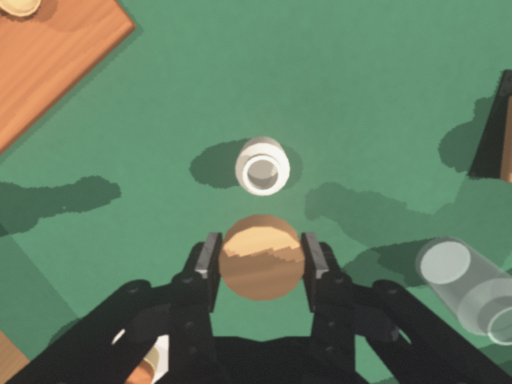

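The small lid is held level at (262,258) in the wrist view, with the pot mouth at (263,170). I'll check the lid's centre against the TCP.

```bash
cat >> lid.py <<'E'
def held(d,ztop,mode,tcp,yaw):
    p=cloud(d)*1000; c=d['pixels'].astype(int)
    m=(abs(p[...,2]-ztop)<5)&(c[...,0]-c[...,2]>35)&(np.hypot(p[...,0]-tcp[0],p[...,1]-tcp[1])<75)
    q=p[m]; xy=q[:,:2].astype(np.float32)
    k=cv2.minAreaRect(xy) if mode=='r' else cv2.minEnclosingCircle(xy)
    y=np.radians(yaw); dd=np.array(k[0])-tcp[:2]
    print(len(q),k,'ztop',np.percentile(q[:,2],[5,50,95]).round(1),'off tool x,y',(dd@[np.cos(y),np.sin(y)]).round(1),(dd@[np.sin(y),-np.cos(y)]).round(1))
E
python3 - <<'E'
from lid import *
held(load('wrist'),241.4,'c',[364.2,-301.9],154.8)
E
```

```text
5342 ((363.5818786621094, -302.8812255859375), 22.10889434814453) ztop [239.8 241.3 242.3] off tool x,y 0.1 -1.2
```

arm_command --series '[{"dp": [0,0.005,0.1],"rot": [0,0,0]},{"dp": [0,0,0.2],"rot": [0,0,0]},{"dp": [0,0,0.2],"rot": [0,0,0]},{"dp": [0,0,0.13],"rot": [0,0,0]},{"dp": [0,0,0.06],"rot": [0,0,0]},{"dp": [0,0,0.02],"rot": [0,0,0]},{"dp": [0,0,0.01],"rot": [0,0,0]},{"dp": [0,0,0.01],"rot": [0,0,0]},{"dp": [0,0,0],"rot": [0,0,0]}]'

```text
time: 5.75
position: [0.3656, -0.3004, 0.0987]
eef_rot: [-180.0, 0.0, 154.9]
force: [-0.0, -0.0, -0.5]
grip_width: 0.499
finger_force: 30.6
```

arm_command --series '[{"dp": [0,0,0.005],"rot": [0,0,0]},{"dp": [0,0,0.004],"rot": [0,0,0]},{"dp": [0,0,0],"rot": [0,0,0]}]'

```text
time: 6.12
position: [0.3656, -0.3005, 0.0972]
eef_rot: [-180.0, 0.1, 154.8]
force: [-1.4, 0.1, 6.2]
grip_width: 0.499
finger_force: 31.4
```

Seated, with 6 N of contact. Releasing and lifting straight up.

arm_command --series '[{"dp": [0,0,0],"rot": [0,0,0]},{"dp": [0,0,0],"rot": [0,0,0]},{"dp": [0,0,0],"rot": [0,0,0]},{"dp": [0,0,-0.05],"rot": [0,0,0]},{"dp": [0,0,-0.15],"rot": [0,0,0]},{"dp": [0,0,-0.25],"rot": [0,0,0]},{"dp": [0,0,-0.2],"rot": [0,0,0]}]' --grip 0.78

```text
time: 7.0
position: [0.3655, -0.3002, 0.229]
eef_rot: [-180.0, 0.1, 154.9]
force: [1.3, -0.2, -0.1]
grip_width: 0.781
finger_force: 0.0
```

```bash
python3 - <<'E'
from lid import *
p=cloud(snap('wrist'))
print('small lid');reg(p,88,102,'c',365,-301,40)
q=p[(np.hypot(p[...,0]-.365,p[...,1]+.301)<.02)&(p[...,2]>.08)&(p[...,2]<.12)]
A=np.c_[q[:,:2]-q[:,:2].mean(0),np.ones(len(q))]; print('tilt',np.linalg.lstsq(A,q[:,2],rcond=None)[0])
E
python3 go.py 477.3 5.8 200
```

```text
small lid
1654 ((365.3978271484375, -300.6571960449219), 21.88094711303711) 94.04841501983434
tilt [0.00461248 0.00187614 0.0941205 ]
t 7.05 pos [ 367.4 -301.8  234. ] rpy [-179.88    0.46  154.86] q [-39.4   4.7 -21.6  63.2   0.  -14.3] F [ 1.2 -1.6  3. ] g 0.781 0.0
dp total [0.1574 1.6262 0.1653] rot total (turn first frame = current) [-0.0026  0.0102 -0.    ]
```

arm_command --series '[{"dp": [0.02,0.1,0],"rot": [0,0,0]},{"dp": [0.02,0.25,0],"rot": [0,0,0]},{"dp": [0.02,0.28,0],"rot": [0,0,0]},{"dp": [0.02,0.28,0],"rot": [0,0,0]},{"dp": [0.02,0.28,0],"rot": [0,0,0]},{"dp": [0.02,0.26,0],"rot": [0,0,0]},{"dp": [0.02,0.126,0],"rot": [0,0,0]},{"dp": [0.02,0.05,0],"rot": [0,0,0]},{"dp": [0,0,0.1],"rot": [0,0,0]},{"dp": [0,0,0.2],"rot": [0,0,0]},{"dp": [0,0,0.15],"rot": [0,0,0]},{"dp": [0,0,0.05],"rot": [0,0,0]}]' --grip 0.8

```text
time: 8.55
position: [0.4729, 0.0071, 0.1251]
eef_rot: [-179.9, -0.1, 154.8]
force: [0.6, -0.3, 0.3]
grip_width: 0.801
finger_force: 0.0
```

```bash
python3 - <<'E'
from lid import *
p=cloud(snap('wrist'))
print('round');reg(p,73,83,'c',477,6,40)
E
python3 go.py 477.3 5.8 79.5
```

```text
round
5297 ((476.0893249511719, 5.420228004455566), 28.000272750854492) 78.04146735338968
t 8.6 pos [473.    7.2 124.9] rpy [-1.7991e+02 -1.5000e-01  1.5480e+02] q [  0.9  10.  -30.7  49.4  -0.   26.1] F [ 0.4 -0.4  0.1] g 0.802 0.0
dp total [-0.023   0.0032  0.2268] rot total (turn first frame = current) [-0.0019 -0.0033  0.    ]
```

arm_command --series '[{"dp": [-0.019,0,0.08],"rot": [0,0,0]},{"dp": [0,0,0.1],"rot": [0,0,0]},{"dp": [0,0,0.04],"rot": [0,0,0]},{"dp": [0,0,0.007],"rot": [0,0,0]},{"dp": [0,0,0],"rot": [0,0,0]}]'

```text
time: 9.22
position: [0.4785, 0.0062, 0.0817]
eef_rot: [180.0, 0.0, 154.9]
force: [0.0, -0.6, 0.4]
grip_width: 0.797
finger_force: 0.0
```

arm_command --series '[{"dp": [0,0,0],"rot": [0,0,0]},{"dp": [0,0,0],"rot": [0,0,0]},{"dp": [0,0,0],"rot": [0,0,0]},{"dp": [0,0,0],"rot": [0,0,0]},{"dp": [0,0,0],"rot": [0,0,0]}]' --grip 0 --force 30

```text
time: 9.85
position: [0.4787, 0.0063, 0.0821]
eef_rot: [180.0, 0.1, 154.9]
force: [-1.1, -0.4, 5.3]
grip_width: 0.636
finger_force: 31.2
```

arm_command --series '[{"dp": [0,0,-0.05],"rot": [0,0,0]},{"dp": [0,0,-0.2],"rot": [0,0,0]},{"dp": [0,0,-0.28],"rot": [0,0,0]},{"dp": [0,0,-0.22],"rot": [0,0,0]},{"dp": [0,0,-0.09],"rot": [0,0,0]},{"dp": [-0.08,-0.03,0],"rot": [0,0,0]},{"dp": [-0.18,-0.07,0],"rot": [0,0,0]},{"dp": [-0.2,-0.075,0],"rot": [0,0,0]},{"dp": [-0.2,-0.075,0],"rot": [0,0,0]},{"dp": [-0.16,-0.055,0],"rot": [0,0,0]},{"dp": [-0.07,-0.025,0],"rot": [0,0,0]},{"dp": [0,0,0],"rot": [0,0,0]}]'

```text
time: 11.35
position: [0.6109, -0.1297, 0.2478]
eef_rot: [-180.0, -0.1, 154.8]
force: [-0.4, -0.3, -0.5]
grip_width: 0.639
finger_force: 31.9
```

```bash
python3 - <<'E'
from lid import *
d=snap('wrist','w3.png'); p=cloud(d)
o=r.get_obs(); t=o['position']*1000
print('jar');reg(p,119,130,'c',612,-129,40)
held(d,t[2]-4,'c',t,154.86)
p=cloud(snap('top'))
print('square');reg(p,49,60,'r')
E
python3 go.py 612 -129.3 145.1
```

```text
jar
598 ((610.65625, -129.9737548828125), 25.997425079345703) 124.75015654795392
8607 ((608.6570434570312, -129.93939208984375), 28.516080856323242) ztop [242.4 243.6 244.6] off tool x,y 1.2 -1.6
square
730 ((479.45343017578125, 7.597969055175781), (59.841064453125, 64.21600341796875), 78.04006958007812) 54.3047426974016
t 11.45 pos [ 610.2 -128.6  248.6] rpy [-1.8000e+02 -8.0000e-02  1.5487e+02] q [-11.9  20.7   0.5  69.9   0.   13.2] F [-0.6  1.1 -1. ] g 0.64 31.9
dp total [-0.0103  0.0006  0.5175] rot total (turn first frame = current) [-0.0001 -0.0019  0.    ]
```

View pics/w3.png

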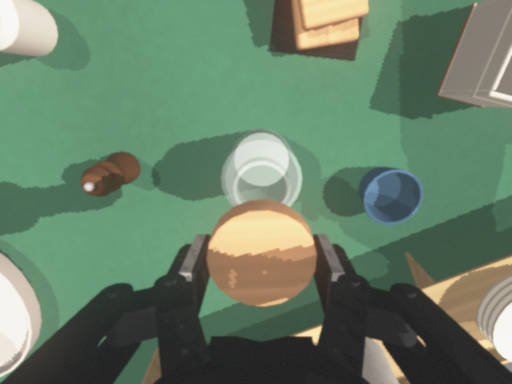

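The larger round lid is held level at (262,252), with the jar mouth at (262,180). A 2 mm correction is needed as I lower it.

arm_command --series '[{"dp": [-0.009,0.004,0.1],"rot": [0,0,0]},{"dp": [0,0,0.2],"rot": [0,0,0]},{"dp": [0,0,0.13],"rot": [0,0,0]},{"dp": [0,0,0.04],"rot": [0,0,0]},{"dp": [0,0,0.02],"rot": [0,0,0]},{"dp": [0,0,0.01],"rot": [0,0,0]},{"dp": [0,0,0.005],"rot": [0,0,0]},{"dp": [0,0,0],"rot": [0,0,0]}]'

```text
time: 12.45
position: [0.6133, -0.1293, 0.1487]
eef_rot: [180.0, 0.0, 154.9]
force: [-0.2, -0.7, -0.9]
grip_width: 0.639
finger_force: 31.9
```

arm_command --series '[{"dp": [0,0,0.007],"rot": [0,0,0]},{"dp": [0,0,0.006],"rot": [0,0,0]},{"dp": [0,0,0.004],"rot": [0,0,0]},{"dp": [0,0,0],"rot": [0,0,0]}]'

```text
time: 12.95
position: [0.6131, -0.1292, 0.1453]
eef_rot: [180.0, 0.0, 154.9]
force: [-0.7, -1.1, 5.5]
grip_width: 0.64
finger_force: 32.3
```

arm_command --series '[{"dp": [0,0,0],"rot": [0,0,0]},{"dp": [0,0,0],"rot": [0,0,0]},{"dp": [0,0,0],"rot": [0,0,0]},{"dp": [0,0,-0.05],"rot": [0,0,0]},{"dp": [0,0,-0.15],"rot": [0,0,0]},{"dp": [0,0,-0.2],"rot": [0,0,-0.14]},{"dp": [0,0,-0.08],"rot": [0,0,-0.141]},{"dp": [0,0,0],"rot": [0,0,0]}]' --grip 0.92

```text
time: 13.95
position: [0.6141, -0.1294, 0.2429]
eef_rot: [180.0, 0.2, 167.4]
force: [0.6, 0.5, -0.4]
grip_width: 0.923
finger_force: 0.0
```

```bash
python3 - <<'E'
from lid import *
p=cloud(snap('wrist'))
print('round lid');reg(p,135,150,'c',612,-129,40)
q=p[(np.hypot(p[...,0]-.612,p[...,1]+.1293)<.025)&(p[...,2]>.12)&(p[...,2]<.16)]
A=np.c_[q[:,:2]-q[:,:2].mean(0),np.ones(len(q))]; print('tilt',np.linalg.lstsq(A,q[:,2],rcond=None)[0])
print('square top cam');reg(cloud(snap('top')),49,60,'r')
E
python3 go.py 478.5 5.8 150 167.3
```

```text
round lid
3425 ((611.2008056640625, -128.72105407714844), 27.81905174255371) 141.0301128683938
tilt [0.00211934 0.00024506 0.14110621]
square top cam
727 ((479.8758850097656, 7.923728942871094), (59.143455505371094, 64.13056182861328), 77.7537612915039) 54.49095508508591
t 14.05 pos [ 612.8 -129.1  240.4] rpy [-1.8000e+02 -2.0000e-02  1.6739e+02] q [-11.9  21.1   0.   68.9  -0.    0.7] F [ 0.2  0.3 -0.2] g 0.92 0.0
dp total [0.8025 0.5119 0.4521] rot total (turn first frame = current) [-0.0001 -0.0004  0.002 ]
```

arm_command --series '[{"dp": [0.07,0.04,0],"rot": [0,0,0]},{"dp": [0.16,0.1,0],"rot": [0,0,0]},{"dp": [0.19,0.13,0],"rot": [0,0,0]},{"dp": [0.19,0.13,0],"rot": [0,0,0]},{"dp": [0.13,0.08,0.05],"rot": [0,0,0]},{"dp": [0.06,0.03,0.15],"rot": [0,0,0]},{"dp": [0,0,0.2],"rot": [0,0,0]},{"dp": [0,0,0.1],"rot": [0,0,0]},{"dp": [0,0,0],"rot": [0,0,0]}]' --grip 0.95

```text
time: 15.18
position: [0.4759, 0.0055, 0.1386]
eef_rot: [-179.9, -0.3, 167.5]
force: [0.4, -0.4, -0.0]
grip_width: 0.955
finger_force: 0.0
```

```bash
python3 - <<'E'
from lid import *
p=cloud(snap('wrist'))
print('sq');reg(p,50,58,'r',478,6,50)
E
python3 go.py 478 6 55.5 167.5
```

```text
sq
6268 ((477.2452087402344, 4.824687957763672), (63.92643356323242, 62.977622985839844), 77.39473724365234) 53.97679454487866
t 15.225 pos [477.2   5.4 140. ] rpy [-1.7997e+02 -1.5000e-01  1.6749e+02] q [  0.6   9.6 -29.1  51.5   0.   13.1] F [-0.1 -0.2  0.5] g 0.947 0.0
dp total [-0.0042  0.0042  0.4224] rot total (turn first frame = current) [-0.0006 -0.0032 -0.0001]
```

arm_command --series '[{"dp": [0,0,0.1],"rot": [0,0,0]},{"dp": [0,0,0.17],"rot": [0,0,0]},{"dp": [0,0,0.1],"rot": [0,0,0]},{"dp": [0,0,0.04],"rot": [0,0,0]},{"dp": [0,0,0.01],"rot": [0,0,0]},{"dp": [0,0,0],"rot": [0,0,0]}]'

```text
time: 15.98
position: [0.4796, 0.0051, 0.0576]
eef_rot: [180.0, 0.1, 167.5]
force: [-0.2, 0.1, -0.1]
grip_width: 0.954
finger_force: 0.0
```

arm_command --series '[{"dp": [0,0,0],"rot": [0,0,0]},{"dp": [0,0,0],"rot": [0,0,0]},{"dp": [0,0,0],"rot": [0,0,0]},{"dp": [0,0,0],"rot": [0,0,0]},{"dp": [0,0,0],"rot": [0,0,0]}]' --grip 0 --force 30

```text
time: 16.6
position: [0.4796, 0.005, 0.0577]
eef_rot: [180.0, 0.1, 167.5]
force: [-0.0, -0.5, 5.6]
grip_width: 0.739
finger_force: 32.6
```

arm_command --series '[{"dp": [0,0,-0.05],"rot": [0,0,0]},{"dp": [0,0,-0.2],"rot": [0,0,0]},{"dp": [0,0,-0.28],"rot": [0,0,0.15]},{"dp": [0,0,-0.28],"rot": [0,0,0.153]},{"dp": [0,0,-0.12],"rot": [0,0,0.15]},{"dp": [0,0,0],"rot": [0,0,0]}]'

```text
time: 17.35
position: [0.4802, 0.0051, 0.2452]
eef_rot: [179.8, 0.2, 147.2]
force: [0.3, 0.1, -0.1]
grip_width: 0.738
finger_force: 33.8
```

arm_command --series '[{"dp": [0.09,0.07,0],"rot": [0,0,0]},{"dp": [0.19,0.147,0],"rot": [0,0,0]},{"dp": [0.22,0.17,0],"rot": [0,0,0]},{"dp": [0.22,0.17,0],"rot": [0,0,0]},{"dp": [0.22,0.17,0],"rot": [0,0,0]},{"dp": [0.19,0.147,0],"rot": [0,0,0]},{"dp": [0.11,0.085,0],"rot": [0,0,0]},{"dp": [0.057,0.045,0],"rot": [0,0,0]},{"dp": [0,0,0],"rot": [0,0,0]}]'

```text
time: 18.48
position: [0.3695, 0.3144, 0.2418]
eef_rot: [-179.9, -0.0, 147.2]
force: [0.4, -0.6, -0.6]
grip_width: 0.738
finger_force: 33.8
```

```bash
python3 - <<'E'
from lid import *
d=snap('wrist','w4.png'); p=cloud(d)
o=r.get_obs(); t=o['position']*1000
print('crock');reg(p,100,110,'r',371,315,50)
held(d,t[2]-3.5,'r',t,147.1)
print('oblong top cam');reg(cloud(snap('top')),23,38,'r')
E
python3 go.py 371 314.5 124.7 147.1
```

```text
crock
766 ((361.7823791503906, 320.01043701171875), (58.01225662231445, 38.45655059814453), 56.74525833129883) 104.55188868737227
14061 ((367.3543395996094, 315.3016357421875), (63.984405517578125, 63.45954132080078), 57.28434753417969) ztop [236.3 238.  239. ] off tool x,y 2.9 -0.1
oblong top cam
1280 ((475.2430419921875, 5.179187774658203), (65.97339630126953, 104.25963592529297), 73.48934173583984) 30.421043885173432
t 18.575 pos [370.1 313.5 242.2] rpy [-1.7993e+02  1.0000e-02  1.4711e+02] q [ 40.3   6.  -19.1  65.   -0.   73.2] F [-1.2 -1.  -0.4] g 0.738 33.8
dp total [-0.001   0.0072  0.5877] rot total (turn first frame = current) [-0.0015  0.0002  0.0001]
```

View pics/w4.png

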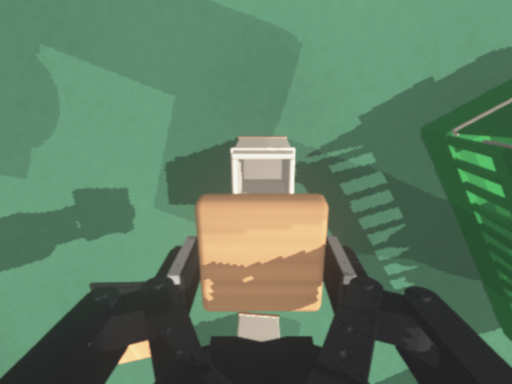

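The square lid is held at (262,252), in line with the crock rim seen at (263,170). A correction of about 2.6 mm along tool −x goes in with the descent.

arm_command --series '[{"dp": [-0.013,0.004,0.1],"rot": [0,0,0]},{"dp": [0,0,0.2],"rot": [0,0,0]},{"dp": [0,0,0.15],"rot": [0,0,0]},{"dp": [0,0,0.07],"rot": [0,0,0]},{"dp": [0,0,0.03],"rot": [0,0,0]},{"dp": [0,0,0.01],"rot": [0,0,0]},{"dp": [0,0,0.01],"rot": [0,0,0]},{"dp": [0,0,0],"rot": [0,0,0]}]'

```text
time: 19.58
position: [0.373, 0.3141, 0.1292]
eef_rot: [179.9, 0.0, 147.1]
force: [-0.3, -0.1, 0.2]
grip_width: 0.739
finger_force: 33.7
```

arm_command --series '[{"dp": [0,0,0.008],"rot": [0,0,0]},{"dp": [0,0,0.007],"rot": [0,0,0]},{"dp": [0,0,0.006],"rot": [0,0,0]},{"dp": [0,0,0],"rot": [0,0,0]}]'

```text
time: 20.08
position: [0.3727, 0.3139, 0.1247]
eef_rot: [180.0, 0.0, 147.1]
force: [-0.6, 0.2, 3.1]
grip_width: 0.736
finger_force: 34.1
```

arm_command --series '[{"dp": [0,0,0],"rot": [0,0,0]},{"dp": [0,0,0],"rot": [0,0,0]},{"dp": [0,0,0],"rot": [0,0,0]},{"dp": [0,0,-0.05],"rot": [0,0,0]},{"dp": [0,0,-0.15],"rot": [0,0,0]},{"dp": [0,0,-0.2],"rot": [0,0,-0.12]},{"dp": [0,0,-0.1],"rot": [0,0,-0.122]},{"dp": [0,0,0],"rot": [0,0,-0.12]},{"dp": [0,0,0],"rot": [0,0,0]}]' --grip 0.97

```text
time: 21.2
position: [0.3729, 0.3139, 0.2253]
eef_rot: [179.9, 0.0, 163.3]
force: [-1.0, 0.6, 0.4]
grip_width: 0.973
finger_force: 0.0
```

```bash
python3 - <<'E'
from lid import *
p=cloud(snap('wrist'))
print('sq lid');reg(p,115,130,'r',371,314,50)
q=p[(np.hypot(p[...,0]-.371,p[...,1]-.314)<.028)&(p[...,2]>.1)&(p[...,2]<.14)]
A=np.c_[q[:,:2]-q[:,:2].mean(0),np.ones(len(q))]; print('tilt',np.linalg.lstsq(A,q[:,2],rcond=None)[0])
E
python3 go.py 475 5 140 163.4
```

```text
sq lid
5525 ((370.7855529785156, 314.625732421875), (64.01145935058594, 63.49997329711914), 57.23472595214844) 120.97416653087436
tilt [-0.00033907  0.00290718  0.12110473]
t 21.25 pos [372.7 313.8 224.9] rpy [1.7998e+02 1.0000e-02 1.6331e+02] q [ 40.1   6.7 -20.6  62.7  -0.   56.8] F [-0.8  0.4 -0.4] g 0.97 0.0
dp total [-0.9335 -1.3319  0.4243] rot total (turn first frame = current) [ 0.0004  0.0003 -0.0021]
```

arm_command --series '[{"dp": [-0.06,-0.09,0],"rot": [0,0,0]},{"dp": [-0.14,-0.2,0],"rot": [0,0,0]},{"dp": [-0.16,-0.23,0],"rot": [0,0,0]},{"dp": [-0.16,-0.23,0],"rot": [0,0,0]},{"dp": [-0.16,-0.23,0],"rot": [0,0,0]},{"dp": [-0.14,-0.2,0],"rot": [0,0,0]},{"dp": [-0.08,-0.11,0.05],"rot": [0,0,0]},{"dp": [-0.034,-0.042,0.15],"rot": [0,0,0]},{"dp": [0,0,0.15],"rot": [0,0,0]},{"dp": [0,0,0.07],"rot": [0,0,0]},{"dp": [0,0,0],"rot": [0,0,0]}]' --grip 1.0

```text
time: 22.62
position: [0.4748, 0.0052, 0.1398]
eef_rot: [-180.0, -0.1, 163.4]
force: [1.0, 0.2, 0.7]
grip_width: 0.998
finger_force: 0.0
```

```bash
python3 - <<'E'
from lid import *
p=cloud(snap('wrist'))
print('obl');reg(p,26,34,'r',475,5,65)
E
python3 go.py 475 5 33 163.4
```

```text
obl
8846 ((473.2640380859375, 4.484588623046875), (65.88018035888672, 103.28418731689453), 73.365478515625) 29.99960422191599
t 22.675 pos [475.6   5.3 140.7] rpy [-1.7999e+02 -2.0000e-02  1.6340e+02] q [  0.6   9.3 -29.3  51.4  -0.   17.2] F [ 0.  -1.1 -0.2] g 0.999 0.0
dp total [ 0.0021 -0.0023  0.5387] rot total (turn first frame = current) [-0.0001 -0.0004  0.0001]
```

arm_command --series '[{"dp": [0.006,0,0.1],"rot": [0,0,0]},{"dp": [0,0,0.2],"rot": [0,0,0]},{"dp": [0,0,0.14],"rot": [0,0,0]},{"dp": [0,0,0.07],"rot": [0,0,0]},{"dp": [0,0,0.025],"rot": [0,0,0]},{"dp": [0,0,0.01],"rot": [0,0,0]},{"dp": [0,0,0],"rot": [0,0,0]}]'

```text
time: 23.55
position: [0.4752, 0.0055, 0.0323]
eef_rot: [180.0, 0.1, 163.4]
force: [-0.6, 0.9, 1.1]
grip_width: 0.998
finger_force: 0.0
```

arm_command --series '[{"dp": [0,0,0],"rot": [0,0,0]},{"dp": [0,0,0],"rot": [0,0,0]},{"dp": [0,0,0],"rot": [0,0,0]},{"dp": [0,0,0],"rot": [0,0,0]},{"dp": [0,0,0],"rot": [0,0,0]}]' --grip 0 --force 40

```text
time: 24.18
position: [0.475, 0.0054, 0.0323]
eef_rot: [180.0, 0.1, 163.4]
force: [-0.6, 0.3, 4.7]
grip_width: 0.76
finger_force: 44.0
```

arm_command --series '[{"dp": [0,0,-0.05],"rot": [0,0,0]},{"dp": [0,0,-0.2],"rot": [0,0,0]},{"dp": [0,0,-0.28],"rot": [0,0,0.159]},{"dp": [0,0,-0.28],"rot": [0,0,0.16]},{"dp": [0,0,-0.2],"rot": [0,0,0.159]},{"dp": [-0.007,0.08,0],"rot": [0,0,0]},{"dp": [-0.017,0.18,0],"rot": [0,0,0]},{"dp": [-0.02,0.22,0],"rot": [0,0,0]},{"dp": [-0.02,0.22,0],"rot": [0,0,0]},{"dp": [-0.017,0.18,0],"rot": [0,0,0]},{"dp": [-0.01,0.106,0],"rot": [0,0,0]},{"dp": [0,0,0],"rot": [0,0,0]}]'

```text
time: 25.68
position: [0.6106, 0.1508, 0.2317]
eef_rot: [-179.9, -0.1, 142.0]
force: [0.5, 0.1, -1.4]
grip_width: 0.758
finger_force: 45.0
```

```bash
python3 - <<'E'
from lid import *
d=snap('wrist','w5.png'); p=cloud(d)
o=r.get_obs(); t=o['position']*1000
print('crock');reg(p,80,90,'r',611,149,65)
held(d,t[2]-2,'r',t,141.9)
E
python3 go.py 611 149.3 103.3 141.9
```

```text
crock
601 ((580.4383544921875, 171.67691040039062), (60.155460357666016, 23.392677307128906), 51.699493408203125) 84.52189508879418
23456 ((609.0738525390625, 151.107421875), (66.53052520751953, 103.31050109863281), 51.722164154052734) ztop [228.  229.3 230.3] off tool x,y 1.4 0.5
t 25.725 pos [609.9 149.9 232. ] rpy [-1.7988e+02 -8.0000e-02  1.4199e+02] q [13.8 21.6 -0.4 68.2 -0.  51.8] F [-0.4  0.5 -1.1] g 0.761 45.0
dp total [-0.0071  0.0026  0.6433] rot total (turn first frame = current) [-0.0026 -0.0018  0.002 ]
```

View pics/w5.png

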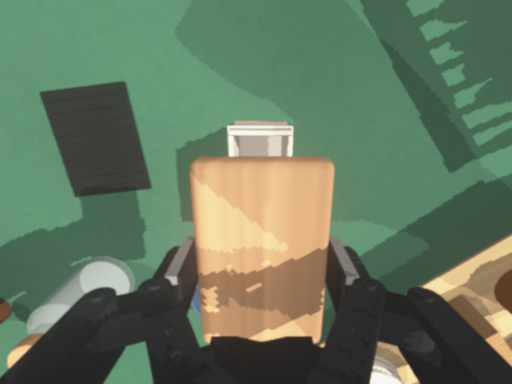

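The oblong lid is held at (262,250), in line with the crock's visible end at (261,140). A 2 mm correction goes in with the descent.

arm_command --series '[{"dp": [-0.01,-0.008,0.1],"rot": [0,0,0]},{"dp": [0,0,0.2],"rot": [0,0,0]},{"dp": [0,0,0.2],"rot": [0,0,0]},{"dp": [0,0,0.08],"rot": [0,0,0]},{"dp": [0,0,0.03],"rot": [0,0,0]},{"dp": [0,0,0.01],"rot": [0,0,0]},{"dp": [0,0,0.004],"rot": [0,0,0]},{"dp": [0,0,0],"rot": [0,0,0]}]'

```text
time: 26.72
position: [0.6117, 0.1471, 0.1097]
eef_rot: [179.9, 0.1, 141.9]
force: [-0.4, 0.2, -0.4]
grip_width: 0.759
finger_force: 44.9
```

arm_command --series '[{"dp": [0,0,0.012],"rot": [0,0,0]},{"dp": [0,0,0.01],"rot": [0,0,0]},{"dp": [0,0,0.006],"rot": [0,0,0]},{"dp": [0,0,0.003],"rot": [0,0,0]},{"dp": [0,0,0],"rot": [0,0,0]}]'

```text
time: 27.35
position: [0.6109, 0.1469, 0.1034]
eef_rot: [180.0, 0.0, 141.9]
force: [-4.0, -0.6, 6.9]
grip_width: 0.758
finger_force: 45.8
```

arm_command --series '[{"dp": [0,0,0],"rot": [0,0,0]},{"dp": [0,0,0],"rot": [0,0,0]},{"dp": [0,0,0],"rot": [0,0,0]},{"dp": [0,0,-0.05],"rot": [0,0,0]},{"dp": [0,0,-0.15],"rot": [0,0,0]},{"dp": [0,0,-0.25],"rot": [0,0,0]},{"dp": [0,0,-0.25],"rot": [0,0,0]},{"dp": [0,0,-0.1],"rot": [0,0,0]},{"dp": [0,0,0],"rot": [0,0,0]}]' --grip 1.0

```text
time: 28.48
position: [0.6123, 0.1472, 0.2652]
eef_rot: [179.8, 0.2, 141.9]
force: [-0.1, -0.3, -0.0]
grip_width: 1.0
finger_force: 0.0
```

```bash
python3 - <<'E'
from lid import *
p=cloud(snap('wrist'))
print('obl lid');reg(p,96,106,'r',611,149,65)
y,x=0,0
q=p[(np.hypot(p[...,0]-.610,p[...,1]-.149)<.028)&(p[...,2]>.09)&(p[...,2]<.12)]
A=np.c_[q[:,:2]-q[:,:2].mean(0),np.ones(len(q))]; print('tilt',np.linalg.lstsq(A,q[:,2],rcond=None)[0])
p=cloud(snap('top','topend.png'))
print('sq');reg(p,115,128,'r',371,314,50)
print('round');reg(p,136,147,'c',612,-129,45)
print('small');reg(p,89,100,'c',365,-301,45)
print('ram');reg(p,36,47,'c',714,-2,45)
snap('scene','sceneend.png')
E
```

```text
obl lid
6205 ((609.657958984375, 147.5616912841797), (66.07565307617188, 102.86353302001953), 51.808799743652344) 100.95096959252233
tilt [-0.00230691 -0.00071734  0.10103744]
sq
few
round
537 ((612.4658813476562, -128.10740661621094), 28.193809509277344) 141.28886760069312
small
346 ((366.9049987792969, -299.41485595703125), 21.884374618530273) 94.31981900248468
ram
195 ((714.5006713867188, -1.743062138557434), 36.33219528198242) 41.8486368771235
```

View pics/sceneend.png

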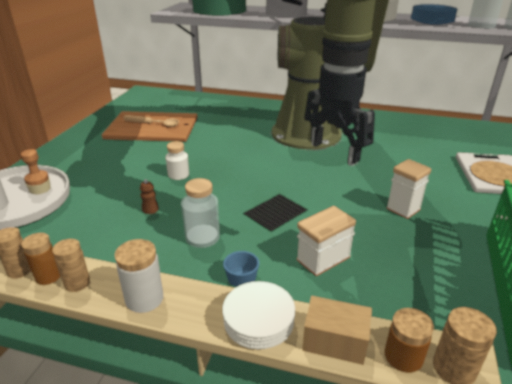

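The final scene view shows all four lids flat on their canisters: pot (177,150), jar (200,190), oblong crock (326,222) and square crock (410,172). The ramekin and mill haven't moved, and the gripper is clear. The top camera couldn't see the square lid because the arm hid it, but the earlier wrist check found it seated level. Handing in.

```bash
python3 -c "
from bench import r
print(r.close_job())"
```

```text
the job is handed in; nothing more can be done
None
```

All four lids are seated flat and in line on their own canisters, nothing else appears to have moved, and the job was handed in at about 29 s; the close call returned no verdict.

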